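Clamp a stuck tray stack and peel off the top tray

TASK

Slide the fixture's moving jaw shut until the black lower trays are pressed firmly between it and the fixed jaw, and leave it closed on them. Then take the sticking orange top tray by its upright pull tab and peel it off: raise that corner first while the opposite corner still rests on the stack, and leave the black trays down in the fixture. Finish while still holding the orange tray in the gripper, level and still, centred over the plywood square, about 20 cm above the bench, and leave the other things on the bench alone.

Things in the scene. Friction and masses are not known exactly. Their poses are not given: they have to be found in the camera images.
- fixture: flat aluminium base plate on the bench, 150 (x) x 250 (y) x 10 mm, fixed; it reaches from y -92 to +158 mm of its origin, which lies at bench level. The jaws close along its y axis. Position and turn vary, and it may stand left or right.
- fence (a point): foot of the middle of the clamping face of the fixture's fixed steel jaw, 10 mm above the bench at y -70 mm of the fixture's origin; the jaw is 100 mm long (x), 12 mm thick and 26 mm high, at the fixture's -y side, its face looking to +y
- jaw_slide (a joint): sliding jaw, m: 0 = fully open, grows as it slides towards the fixed jaw (fixture -y), at most 0.045; it has about 6 N of drag and stays where it is left. Closed on the stack pushed against the fixed jaw it reads about 0.029.
- jaw: sliding jaw: steel clamping plate 100 x 12 x 26 mm on a blue slide; origin 10 mm above the bench at the foot of the middle of its clamping face, which looks to the fixture's -y; axes as the fixture's
- jaw_grip (a point): centre of the black grip block (22 x 16 (along the slide) x 28 mm high) on a steel stem on the sliding jaw, 52 mm behind the clamping face, 72 mm above the bench; its top is 86 mm above the bench. It can be pinched from above.
- lower_trays: two black nested formed trays, one loose part, 116 x 116 x 32 mm, 0.3 kg, standing on the fixture base between the jaws with some mm of play, slightly askew; origin at the centre of the underside, sides 58 mm from it. Four sprung nubs inside, mid-side, hold the top tray by friction (over 1 N each) for its first 10 mm of lift, so an unclamped stack comes up with it.
- top_tray: orange formed tray with four pockets, 116 x 116 x 34 mm without its tab, about 0.06 kg, loose, nested in the black trays; origin at the centre of its underside, 7 mm above the origin of the black trays when seated, with 4 mm of side play. Its rim's top is 34 mm above its origin. Axes as the black trays.
- tab (a point): upper end (top centre) of the orange tray's upright pull tab, on its +x -y rim corner at (46.5, -46.5, 58) mm of the tray's origin: a plate 10 mm thick, 26 mm long along the tray's diagonal, standing 24 mm above the rim. Pinch it from above with the fingers closing across the diagonal, that is along the tray's direction (+x, +y).
- tab_corner (a point): top of the orange tray's rim at the corner with the tab, (58, -58, 34) mm
- opposite_corner (a point): top of the orange tray's rim at the far end of the diagonal from the tab, (-58, 58, 34) mm; the foot of the rim rests on the black rim 9 mm below this point
- ply_square: pale plywood square, 200 x 200 x 6 mm, lying fixed on the bench on the other side; origin at the centre of its underside
- rubber_cone: bystander: black rubber cone, 28 mm wide, 48 mm high, standing on the bench behind the work; origin under its centre
- brass_puck: bystander: brass-coloured disc, 38 mm wide, 10 mm high; origin under its centre
- marker: bystander: marker pen lying on the bench, 135 mm long; origin under its centre
There are look-alikes about, which are no part of the job. Of the things like the lower_trays, leave any that is yellow; of the rest the larger one is meant.

How it is judged:
By the outcome, as a careful person would: the job done as asked, in the order asked, and still so for the second after the job is handed in, while the arm keeps its last pose, push and grip.
It also fails if it takes over 59 s, if anything falls off the work surface, if the arm or the gripper's body presses on something with over 40 N, if the wrist force passes 120 N, or if a joint passes its speed limit or range.

ROBOT

A 6-joint arm with a two-finger parallel gripper is mounted at the origin on a cart in front of the work surface, level with it; the furniture and walls round the work are solid. World frame = base frame: x ahead of the robot, y to its left, z up, the work surface at z = 0. Lengths are in m, angles in rad, forces in N, time in s.
With the tool pointing down it reaches from about 0.325 to 0.775 m from the base axis. Payload 5.5 kg.
Tool frame: the origin (TCP) lies between the finger pads; the fingertips stand 11 mm ahead of it and the grasp point (between the pads) lies 8 mm behind it; z points along the fingers, y is the line along which they close (so a half turn about z gives the same grasp; the last joint's range is limited). The gripper opens to 88 mm and grips with 3 to 60 N. Pads are 20 mm wide; open, the fingers measure 115 mm over their backs; the gripper's body (75 mm by 178 mm) begins 61 mm behind the grasp point.
Start: joints at [1.237, 0.091, 1.231, -0, 1.82, -0.057], TCP at [0.164, 0.577, 0.234] pointing down, gripper open.
Joint ranges: [-2.87, 2.87], [-0.86, 2.18], [0.17, 2.46], [-1.51, 4.65], [0.06, 2.69], [-2.65, 2.65]. Speed limits (rad/s): [2.57, 2.57, 3.01, 3.14, 3.14, 3.14].

INTERFACE

Orientations are given as a rotation vector (axis times angle).
In Python, from bench import * gives the robot as it stands. The module is installed in compiled form; this text tells all that it offers. Calls block until the motion is done:
- move_ptp(position, orientation): joint-space move of the TCP to a pose.
- move_l(position, rate=0.15, ori=None, contact_N=None): straight line of the TCP; ori=None keeps the orientation; rate is the mean speed in m/s. With contact_N (N) it stops when the force on the tool has changed by that much, and returns True; else False.
- set_joints(angles): joint-space move.
- open_gripper() and close(): open the fingers fully, or close them until they stop; the grip force is fixed at half the most.
- sleep(seconds).
- inverse_kinematics(position, orientation): joint angles nearest the present ones, or None.
- grab_frame(name): name is "side" or "top"; returns (picture, depth): 480x640x3 uint8, red, green, blue; 480x640 float32, m along the optical axis (not along the pixel's ray), 0 where there is no reading.
- camera_model(name): a dict with "fx", "fy", "cx", "cy" (pixels), "R" (3x3) and "t" (3): a world point X has camera coordinates R X + t. Camera axes: x right, y down, z forward; pixel columns grow to the right and rows downward; lengths in m; the calibration is good to about 2 mm. A picture is of the moment at which its call begins. camera_model takes no time and is no camera call.
A pose or a line that the arm cannot do raises MotionError and nothing moves.
- job_done(): hands the job in; it is judged then, once.
Readings, each from a call of its own:
- read_time_s(): time.
- read_qpos(): joint angles.
- read_qvel(): joint speeds.
- read_effort(): joint torques, N m.
- read_ee_pos(): TCP position.
- read_ee_rot(): TCP orientation.
- read_contact_force(): force on the tool from outside, world axes, zero at the start.
- read_ft_torque(): the same for the moment, N m.
- read_grip_width(): opening from 0.0 (shut) to 1.0 (fully open).
- read_gripper_force(): force on a finger pad.
Only numpy, scipy, OpenCV 4.12 (cv2) and the standard library are available. Lean on these libraries where they do the work, as an engineer would, in place of code of your own. Each camera call takes 0.05 s, during which the arm holds its last target. There are 200 camera calls.

## Working session

There is one attempt and no reset: what is moved stays moved. The work goes in short steps, each a Python script; the robot and the scene stay as the last script left them, time stands still between calls to the robot, and variables do not carry over. Pictures are saved under pics/ and viewed, at most 10 in all, crops included, and the job is handed in when it is done.

```bash
mkdir -p pics; python3 - <<'E'
from bench import *
import cv2,numpy as np
for n in("top","side"):
    p,d=grab_frame(n); np.savez(f"pics/{n}0.npz",p=p,d=d)
    cv2.imwrite(f"pics/{n}0.png",p[:,:,::-1])
    c=camera_model(n); print(n,c["fx"],c["cx"],c["cy"],-c["R"].T@c["t"],c["R"].round(3).tolist())
E
```

```text
top 569.6224256779158 314.564160387116 245.04253464213366 [0.40271112 0.03511917 1.32843013] [[0.004, -1.0, 0.006], [-0.993, -0.004, -0.115], [0.115, -0.006, -0.993]]
side 437.2854624944729 320.46144724761496 238.5173347908999 [0.28446882 0.73517194 0.63510967] [[-0.939, -0.342, 0.013], [-0.209, 0.542, -0.814], [0.271, -0.767, -0.581]]
```

View pics/top0.png

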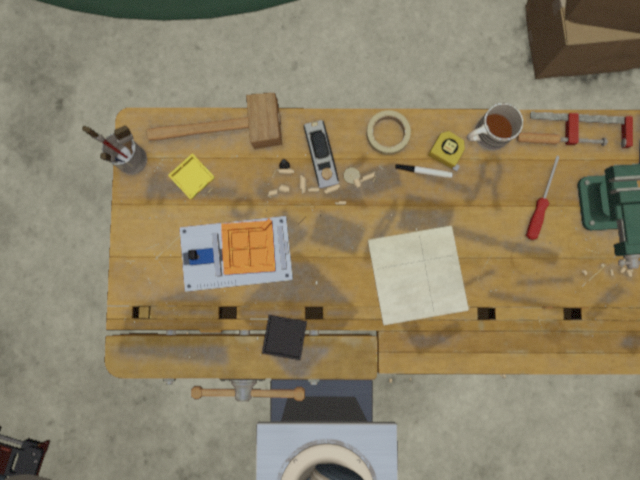

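View pics/side0.png

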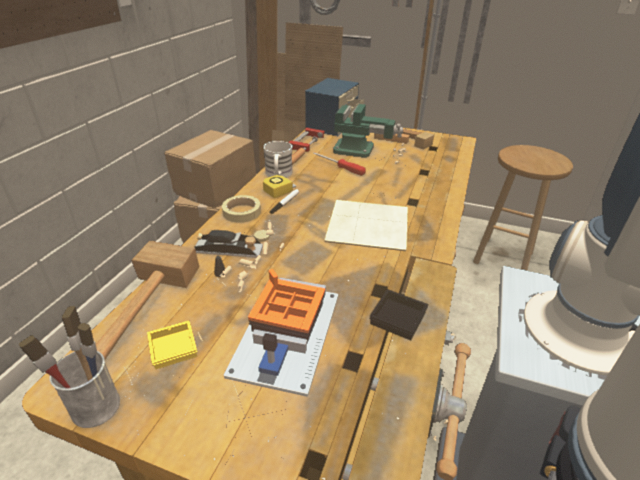

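The top view shows three candidates for lower_trays: the black stack under the orange tray in the fixture (about 248,247), a smaller black tray (285,337) and a yellow one (190,176). The stack in the fixture fits, because it is black, the larger one, and has the orange tray nested in it. The sliding jaw's grip block is at about (193,255), the tab is at the upper right orange corner (272,224), and the ply square is at (418,275). I'll confirm this in a crop and measure.

```bash
cat > h.py <<'E'
import cv2,numpy as np
from bench import *
def ray(n,u,v,z):
    c=camera_model(n);R=c["R"];o=-R.T@c["t"]
    d=R.T@np.array([(u-c["cx"])/c["fx"],(v-c["cy"])/c["fy"],1.]); return o+d*(z-o[2])/d[2]
def cloud(n,d):
    c=camera_model(n);v,u=np.mgrid[:480,:640]
    P=np.stack([(u-c["cx"])/c["fx"]*d,(v-c["cy"])/c["fy"]*d,d],-1); return (P-c["t"])@c["R"]
def orange(p):
    h=cv2.cvtColor(p,cv2.COLOR_RGB2HSV); return cv2.inRange(h,(3,150,100),(17,255,255))
def rect(P):
    r=cv2.minAreaRect((P[:,:2]*1000).astype(np.float32)); return r
E
python3 - <<'E'
from h import *
T=np.load("pics/top0.npz");S=np.load("pics/side0.npz")
a=cv2.resize(T["p"][205:300,170:305],None,fx=5,fy=5,interpolation=cv2.INTER_CUBIC)[:,:,::-1]
b=cv2.resize(S["p"][260:395,220:345],None,fx=4.4,fy=4.4,interpolation=cv2.INTER_CUBIC)[:,:,::-1]
cv2.imwrite("pics/ct.png",a);cv2.imwrite("pics/cs.png",b)
for n,I in(("top",T),("side",S)):
    W=cloud(n,I["d"]);m=orange(I["p"])>0;ok=m&(I["d"]>0)
    k=np.zeros_like(ok);
    if n=="top":k[200:300,170:310]=1
    else:k[255:340,240:330]=1
    Q=W[ok&k];print(n,len(Q),np.percentile(Q[:,2],[1,10,50,80,90,97,99]).round(4))
    rim=Q[(Q[:,2]>.04)&(Q[:,2]<.058)];print("rim",rect(rim),np.median(rim[:,2]))
    t=Q[Q[:,2]>.062];print("tab",len(t),t.mean(0).round(4) if len(t) else 0,t.max(0) if len(t) else 0)
    h=cv2.cvtColor(I["p"],cv2.COLOR_RGB2HSV)
    pl=cv2.inRange(h,(15,10,150),(40,75,255))
    c=max(cv2.findContours(pl,0,2)[0],key=cv2.contourArea)
    q=cv2.approxPolyDP(c,6,True)[:,0];print("ply px",q.tolist(),"ctr",np.mean([ray(n,*x,.006) for x in q],0),len(q))
    print("ply rect",rect(np.array([ray(n,*x,.006) for x in c[:,0]])))
    # grip block: high dark points in fixture
    g=(I["d"]>0)&k&(W[...,2]>.075)&(W[...,2]<.1)&(I["p"].max(2)<90)
    if n=="side":
        k2=np.zeros_like(ok);k2[325:365,255:285]=1;g=(I["d"]>0)&k2&(W[...,2]>.08)&(I["p"].max(2)<90)
    Q=W[g];print("grip",len(Q),Q.mean(0) if len(Q) else 0,rect(Q) if len(Q) else 0)
    h2=cv2.inRange(h,(90,10,120),(130,90,255))
    print("base depth n/a")
E
```

```text
top 2446 [0.0147 0.0182 0.0356 0.0523 0.0542 0.0573 0.0746]
rim ((545.9602661132812, 179.28448486328125), (112.1778564453125, 113.19806671142578), 4.369185924530029) 0.0516236676176253
tab 54 [0.5934 0.1368 0.0744] [0.60352275 0.14756174 0.08251444]
ply px [[74, 109], [104, 135], [124, 104], [194, 106], [196, 93], [200, 99], [217, 84], [211, 107], [245, 106], [246, 93], [276, 92], [282, 106], [435, 107], [421, 94], [426, 89], [444, 97], [440, 108], [470, 100], [489, 104], [486, 113], [504, 103], [522, 118], [511, 138], [522, 128], [520, 109], [582, 109], [585, 102], [584, 109], [606, 109], [596, 100], [612, 109], [630, 106], [617, 95], [584, 103], [572, 96], [563, 104], [554, 98], [562, 91], [554, 82], [534, 87], [539, 100], [523, 81], [524, 91], [520, 80], [481, 73], [471, 57], [485, 52], [488, 36], [500, 47], [496, 57], [487, 49], [489, 67], [496, 59], [506, 67], [498, 59], [514, 42], [509, 37], [502, 45], [497, 36], [506, 33], [501, 13], [509, 6], [433, 0], [429, 15], [419, 8], [424, 1], [379, 0], [371, 17], [382, 20], [369, 24], [364, 37], [372, 0], [340, 0], [340, 9], [335, 0], 
[... 947 characters left out ...]
[0.5933 0.1408 0.0709] [0.60503927 0.14947448 0.07621103]
ply px [[462, 215], [441, 408], [464, 412], [458, 430], [465, 432], [496, 348], [501, 269], [498, 370], [587, 396], [585, 441], [604, 475], [616, 479], [587, 427], [599, 388], [588, 396], [499, 370], [503, 266], [521, 263], [490, 252], [500, 246], [515, 256], [510, 250], [524, 249], [527, 238], [494, 229], [475, 265], [488, 221]] ctr [0.12555947 0.01085321 0.006     ] 27
ply rect ((126.45944213867188, -14.7330322265625), (261.02703857421875, 652.5269165039062), 2.2435622215270996)
grip 92 [0.52406643 0.30222524 0.08429404] ((524.0941772460938, 300.7101135253906), (19.5745792388916, 14.23890209197998), 4.005415916442871)
base depth n/a
```

View pics/ct.png

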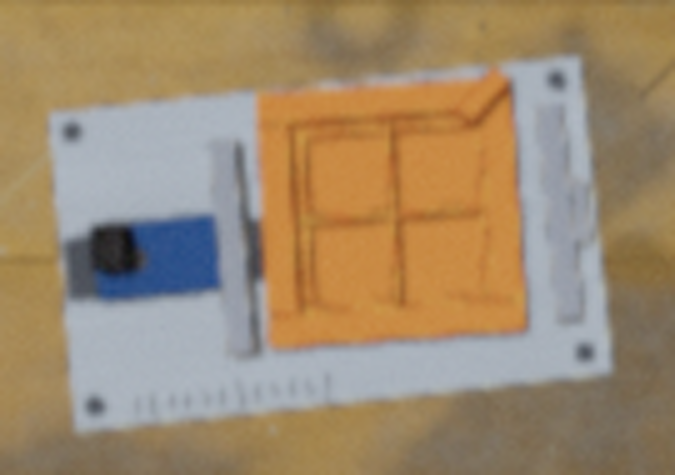

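View pics/cs.png

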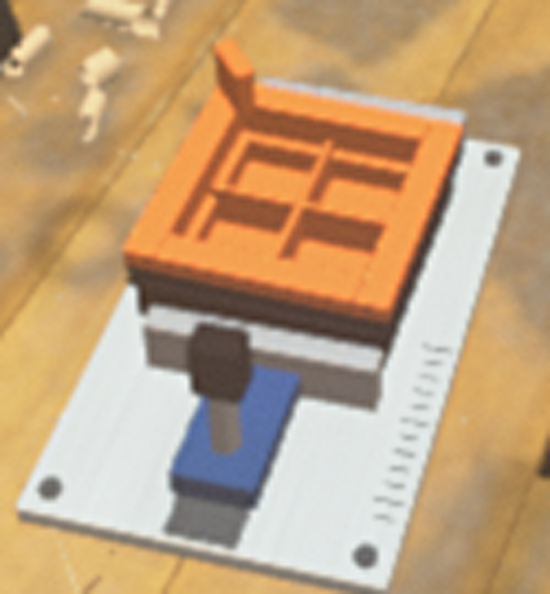

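The crops confirm it: a black stack under the orange tray between the jaws, with the tab at its far right corner and the black grip block on a stem at the left. Next I compute the poses, then pinch the block.

```bash
cat >> h.py <<'E'
from scipy.spatial.transform import Rotation as Ro
def down(a):
    y=np.array([np.cos(a),np.sin(a),0]);z=np.array([0,0,-1.]);return Ro.from_matrix(np.c_[np.cross(y,z),y,z])
E
python3 - <<'E'
from h import *
C=np.array([[50,113],[578,57],[612,372],[78,430]])/5+[169.6,204.6]
W=np.array([ray("top",*c,.010) for c in C])[:,:2]   # (+x+y),(+x-y),(-x-y),(-x+y)
ey=(W[0]+W[3]-W[1]-W[2]);print("len",np.linalg.norm(ey)/2);ey/=np.linalg.norm(ey);ex=np.array([ey[1],-ey[0]])
O=W.mean(0)-ey*.033
yaw=np.arctan2(ex[1],ex[0]);print("fix O",O,"yaw deg",np.degrees(yaw),"grip pred",O+ey*.127,"fence",O-ey*.07)
for g in([.5245,.2975],[.524,.300]):
    r=np.array(g)-O;print("grip in fix",r@ex,r@ey)
P=np.array([ray("top",*c,.006) for c in((370,240),(452,227),(468,313),(383,324))]);print("ply",P.mean(0),[np.linalg.norm(P[i]-P[i-1]).round(3) for i in range(4)],P.round(3).tolist())
np.savez("pose.npz",O=O,ex=ex,ey=ey,ply=P.mean(0)[:2],yaw=yaw)
q0=read_qpos();print(read_time_s())
for s in(0,np.pi):
    a=yaw+np.pi/2-s
    print(s,inverse_kinematics([.5245,.299,.07],down(a).as_rotvec()))
    b=yaw+np.pi/4-s;print(" tab",inverse_kinematics([.593,.138,.065],down(b).as_rotvec()),inverse_kinematics([.53,-.12,.22],down(b).as_rotvec()))
E
```

```text
len 0.24766807618475611
fix O [0.53989744 0.17851988] yaw deg 6.414807824269854 grip pred [0.52570827 0.30472474] fence [0.54771825 0.10895815]
grip in fix -0.0020078970295101806 0.11995548373868543
grip in fix -0.002225452160392547 0.12249569431362341
ply [ 0.48550929 -0.21363015  0.006     ] [np.float64(0.197), np.float64(0.196), np.float64(0.203), np.float64(0.198)] [[0.569, -0.102, 0.006], [0.6, -0.295, 0.006], [0.4, -0.327, 0.006], [0.374, -0.13, 0.006]]
0.1
0 [ 0.46177339  0.13031694  1.47892798  0.          1.53234773 -1.22098245]
 tab [ 1.72773006e-01  1.46626256e-01  1.47013108e+00 -4.44089210e-16
  1.52483532e+00 -7.24584675e-01] [-2.85269103e-01 -6.37456028e-02  1.41103749e+00 -4.44089210e-16
  1.79430077e+00 -1.18262678e+00]
3.141592653589793 [ 4.61773394e-01  1.30316943e-01  1.47892798e+00 -4.44089210e-16
  1.53234773e+00  1.92061020e+00]
 tab [ 1.72773006e-01  1.46626256e-01  1.47013108e+00 -4.44089210e-16
  1.52483532e+00  2.41700798e+00] [-2.85269103e-01 -6.37456028e-02  1.41103749e+00 -4.44089210e-16
  1.79430077e+00  1.95896587e+00]
```

```bash
python3 - <<'E'
from h import *
D=np.load("pose.npz");ey=np.r_[D["ey"],0];a=D["yaw"]+np.pi/2
o=down(a).as_rotvec()
g=np.array([.5245,.2995,.070])
move_ptp(g+[0,0,.09],o)
print("c",move_l(g,rate=.1,contact_N=8)); close(); print(read_grip_width()*88,read_ee_pos(),read_contact_force())
p0=read_ee_pos()
r1=move_l(p0-ey*.020,rate=.05,contact_N=20);print(r1,read_contact_force())
if not r1:
    r2=move_l(p0-ey*.048,rate=.015,contact_N=25);print(r2)
p1=read_ee_pos();print("travel",(p0-p1)@ey,read_contact_force()@ey,read_contact_force(),read_time_s())
p,d=grab_frame("top");np.savez("pics/top1.npz",p=p,d=d)
s,d=grab_frame("side");np.savez("pics/side1.npz",p=s,d=d)
a=cv2.resize(p[195:305,165:315],None,fx=3,fy=3);b=cv2.resize(s[230:380,210:360],None,fx=2.2,fy=2.2)
cv2.imwrite("pics/c1.png",np.hstack([a,b])[:,:,::-1] if a.shape[0]==b.shape[0] else a[:,:,::-1])
E
```

```text
c False
15.84637587780493 [0.52450184 0.29931459 0.06997529] [ 0.45285209 -1.7077865   0.3145616 ]
False [ 0.70041601  4.86292274 -0.92693281]
True
travel 0.022462201500275156 2.7378460044588246 [0.18776388 2.77620568 1.69062042] 5.3667
```

View pics/c1.png

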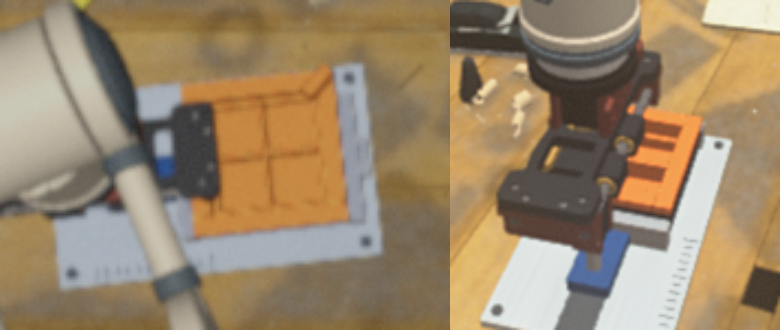

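The jaw has travelled 22.5 mm and the stack looks to be against the fixed jaw (right edge at about (345,150) in the crop). I'll press again to check that it's firm.

```bash
python3 - <<'E'
from h import *
ey=np.r_[np.load("pose.npz")["ey"],0]
p0=read_ee_pos()
for n in(22,32):
    r=move_l(read_ee_pos()-ey*.012,rate=.012,contact_N=n);f=read_contact_force()
    print(r,((p0-read_ee_pos())@ey*1000).round(2),(f@ey).round(1)); sleep(.3);print(read_contact_force()@ey,read_grip_width()*88,read_gripper_force())
print(read_time_s())
E
```

```text
True -0.03 3.1
1.8977835355710053 16.48580812203795 30.200742781162262
True -0.07 4.1
2.8014810569291724 16.55517372845977 30.35543292760849
7.35
```

Firm: at 32 N there's no further travel. I'll release, move clear and re-measure the orange tray.

```bash
cat >> h.py <<'E'
def measure(tag,z=.051):
    out=[]
    for n in("top","side"):
        p,d=grab_frame(n);np.savez(f"pics/{n}{tag}.npz",p=p,d=d)
        W=cloud(n,d);m=(orange(p)>0)&(d>0)&(W[...,0]>.42)&(W[...,0]<.68)&(W[...,1]>.04)&(W[...,1]<.3)
        Q=W[m];r=Q[(Q[:,2]>z-.009)&(Q[:,2]<z+.007)];t=Q[Q[:,2]>z+.013]
        print(n,len(Q),"rim",rect(r),"tab",len(t),t.mean(0).round(4) if len(t) else 0,rect(t) if len(t)>4 else 0)
E
python3 - <<'E'
from h import *
open_gripper(); p=read_ee_pos(); move_l(p+[0,0,.13],rate=.2)
b=np.load("pose.npz")["yaw"]+np.pi/4
move_ptp([.50,-.06,.22],down(b).as_rotvec())
measure("2")
I=np.load("pics/top2.npz");J=np.load("pics/side2.npz")
a=cv2.resize(I["p"][205:300,170:305],(400,282));b=cv2.resize(J["p"][255:395,220:345],(252,282))
cv2.imwrite("pics/c2.png",np.hstack([a,b])[:,:,::-1]);print(read_time_s())
E
```

```text
top 2468 rim ((549.6331787109375, 167.6304473876953), (113.0354232788086, 112.29359436035156), 6.665176868438721) tab 56 [0.599  0.1272 0.075 ] ((599.2949829101562, 127.56683349609375), (9.716893196105957, 24.84033966064453), 48.546714782714844)
side 2754 rim ((548.5740966796875, 168.98699951171875), (116.58158111572266, 120.28392791748047), 6.5705485343933105) tab 70 [0.5983 0.1314 0.0715] ((599.3646850585938, 129.65008544921875), (10.386603355407715, 27.678020477294922), 53.590171813964844)
10.7
```

View pics/c2.png

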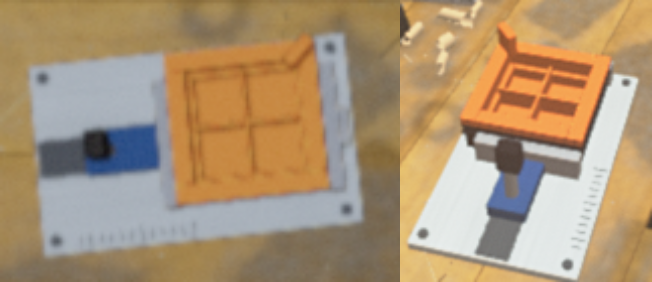

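Clamped, and the orange tray is still seated (rim centre about (245,130), tab at (300,50) in the left crop). Next: pinch the tab and peel about the opposite corner.

```bash
python3 - <<'E'
from h import *
yaw=np.radians(6.6);a=yaw+np.pi/4
R0=down(a);c=np.array([.549,.1683]);tab=np.array([.5997,.1283,.065])
move_ptp(tab+[0,0,.07],R0.as_rotvec())
print("c",move_l(tab,rate=.08,contact_N=6),read_ee_pos());close();sleep(.2)
print("w",read_grip_width()*88,read_gripper_force(),read_contact_force())
p0=read_ee_pos();u=np.array([np.cos(a),np.sin(a),0])
cs,sn=np.cos(yaw),np.sin(yaw)
piv=np.r_[c+np.array([[cs,-sn],[sn,cs]])@[-.058,.058],.042]
if 6<read_grip_width()*88<14:
    for th in(2,4,7,10,13,16):
        r=Ro.from_rotvec(-u*np.radians(th))
        h=move_l(piv+r.apply(p0-piv),rate=.03,ori=(r*R0).as_rotvec(),contact_N=35)
        print(th,h,read_contact_force().round(1),read_ee_pos().round(4))
        if h:break
np.savez("peel.npz",p0=p0,piv=piv,a=a)
p,d=grab_frame("side");q,e=grab_frame("top")
np.savez("pics/3.npz",p=p,d=d,q=q,e=e)
cv2.imwrite("pics/c3.png",np.hstack([cv2.resize(p[220:370,220:370],(400,400)),cv2.resize(q[195:305,190:300],(400,400))])[:,:,::-1]);print(read_time_s())
E
```

```text
c False [0.60011963 0.12841508 0.06576309]
w 9.67624426720569 29.999543130397797 [ 0.54268116  0.81830339 -0.2894057 ]
2 False [ 0.4 -0.1 -0.7] [0.5989 0.1291 0.0704]
4 False [ 1.8  0.  -0.9] [0.5984 0.1296 0.0759]
7 False [ 1.1 -1.1  1.2] [0.5967 0.131  0.0833]
10 False [ 0.6 -0.6 -0.9] [0.5945 0.1326 0.09  ]
13 False [-0.  -0.4 -0.2] [0.5926 0.1341 0.0974]
16 False [-0.9  0.  -0.6] [0.5902 0.136  0.1046]
16.4
```

View pics/c3.png

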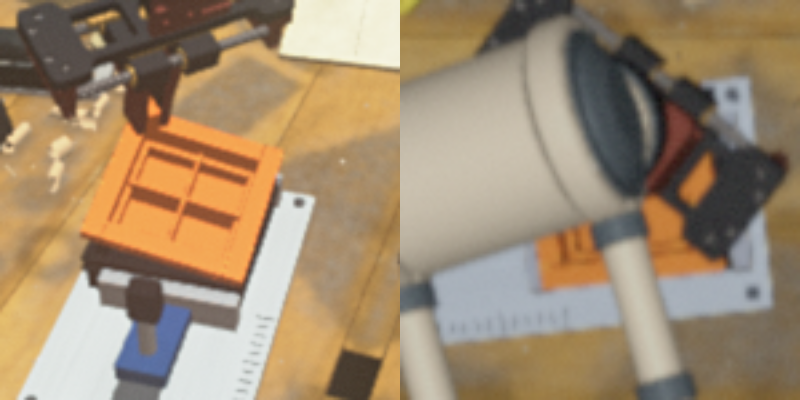

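The side view shows the tab corner raised and the opposite corner (250,275) still on the black rim, with the black trays down in the jaws. Now lift, level and carry over.

```bash
cat >> h.py <<'E'
def look(tag):
    for n in("top","side"):
        p,d=grab_frame(n);np.savez(f"pics/{n}{tag}.npz",p=p,d=d)
        W=cloud(n,d);m=(orange(p)>0)&(d>0)&(W[...,2]>.12)&(W[...,2]<.30)&(W[...,1]<0)&(W[...,1]>-.4)
        Q=W[m]
        if len(Q)<50: print(n,"few",len(Q));continue
        # plane of the rim: robust top-surface fit
        z=Q[:,2];k=np.abs(z-np.median(z[z>np.percentile(z,50)]))<.015
        for _ in range(8):
            A=np.c_[Q[k][:,:2]-Q[:,:2].mean(0),np.ones(k.sum())];s=np.linalg.lstsq(A,Q[k][:,2],rcond=None)[0]
            res=z-np.c_[Q[:,:2]-Q[:,:2].mean(0),np.ones(len(Q))]@s;k=(res>-.003)&(res<.006)
        print(n,len(Q),k.sum(),"slope deg xy",np.degrees(s[:2]).round(2),"z",s[2].round(4),"rect",rect(Q[k]))
        cv2.imwrite(f"pics/{n}{tag}.png",p[:,:,::-1])
E
python3 - <<'E'
from h import *
P=np.load("peel.npz");a=float(P["a"]);R0=down(a);ply=np.load("pose.npz")["ply"]
p=read_ee_pos()
print(move_l(p+[0,0,.03],rate=.04,contact_N=25),read_contact_force().round(1))
move_l(p+[0,0,.12],rate=.08)
q=read_ee_pos();move_l([q[0],q[1],.249],rate=.05,ori=R0.as_rotvec())
move_l([ply[0]+.0511,ply[1]-.0399,.249],rate=.12)
sleep(.5);print(read_ee_pos(),read_grip_width()*88,read_contact_force().round(2),read_ft_torque().round(3))
look("4");print(read_time_s())
E
```

```text
False [ 0.3 -0.2 -0.3]
[ 0.5366107  -0.25353481  0.24898074] 10.13749955672358 [-0.54  0.08 -0.97] [-0.061  0.013  0.006]
top 2196 926 slope deg xy [-0.07 -0.02] z 0.2364 rect ((484.9954528808594, -214.10804748535156), (114.15986633300781, 115.76024627685547), 6.470475673675537)
side 1459 535 slope deg xy [ 0.17 -0.35] z 0.2339 rect ((485.3594055175781, -212.17620849609375), (115.7662582397461, 121.96479034423828), 6.948301792144775)
23.2333
```

```bash
python3 - <<'E'
import cv2,numpy as np
t=cv2.imread("pics/top4.png");s=cv2.imread("pics/side4.png")
cv2.imwrite("pics/c4.png",np.hstack([cv2.resize(t[190:350,170:490],(400,200)),cv2.resize(s[130:400,220:460],(400,450))[:200]]) if 0 else np.vstack([cv2.resize(t[190:350,170:490],(500,250)),cv2.resize(s[120:400,180:500],(500,340))[:340]]))
E
```

```text
(no output)
```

View pics/c4.png

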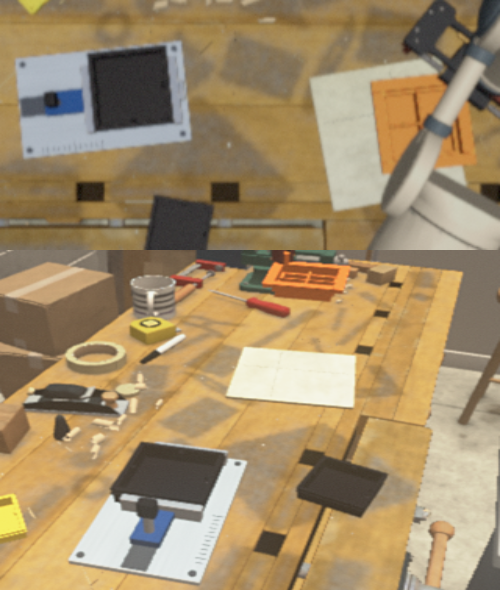

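The black trays are still clamped between the jaws (130,88). The orange tray is level (within 0.4°) with its centre within 2 mm of the ply centre, and its underside is at about 0.201 m. Handing in.

```bash
python3 -c "
from bench import *
print(abs(read_qvel()).max());print(job_done())"
```

```text
0.001728584831673187
the job is handed in; nothing more can be done
None
```

The job is handed in: the jaw is shut on the black trays, which stayed down in the fixture, and the orange tray was peeled off tab corner first and is held level and still over the plywood square, about 20 cm above the bench.

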